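# Check a belt tensioner's travel and mark the reading

## Task

On the stall's polishing machine, push the sprung tensioner arm by its black post anticlockwise (seen from above) through its whole travel until you feel it come up firmly against its rubber end stop, lean on the stop gently for a moment, then let the arm come back slowly to its rest without letting it snap. The yellow drag hand stays behind at the furthest reading: slide the red marker along the scale until it is in line with the yellow hand, without touching the hand, and leave the other things where they are.

Things in the scene. Friction and masses are not known exactly. Their poses are not given: they have to be found in the camera images.
- machine: green polishing machine fixed to the table. Origin: centre of its underside; +x away from the robot at yaw 0. Middle: flat belt guard 300 (x) x 360 mm, top 70 mm above the table, carrying tensioner and scale; the end stop is hidden inside. Grey upright motor at y +265 mm (110 mm across, top 182 mm above the table), felt disc at y -265 mm (124 mm across, top 112 mm).
- pivot (a point): the tensioner's vertical pivot axis, at the height of the guard's top (a cap rises 40 mm above it). x axis: the scale's zero direction; z up; angles grow anticlockwise seen from above. The white quadrant scale, radii 152 to 218 mm, 3 mm thick, has black ticks every 0.1 rad, longer at 0, 0.5, 1.0.
- tens_arm (a joint): angle (rad) of the steel tensioner arm (18 mm wide, 160 mm long, top 26 mm above the guard): 0 at rest, grows as pushed. Spring-back at the post: 2 N at 0, 6 N at 0.75. Between 0.4 and 0.75, unseen and different each time, it meets the rubber stop: then about 2.3 N more per mm at the post. Lean there with 4 to 12 N beyond the spring (over 16 N is too hard). Let go, it snaps back.
- post (a point): the black round post on the arm by which it is pushed: 18 mm diameter, standing 50 mm high on the arm (from 26 to 76 mm above the guard's top), 150 mm from the pivot. Origin at the post's centre, half-way up (51 mm above the guard's top). Its x axis points along the arm, away from the pivot.
- stop_pad (a joint): how far (rad) the hidden rubber end stop is squeezed: 0 while untouched, about 0.03 per 10 N pushed at the post beyond the spring. It does not tell where the stop is, and is too small to read well: feel the force instead.
- drag_hand (a joint): angle (rad) of the yellow drag hand on the scale, 0.05 to 0.3 at first: a thin flat pointer under the arm on the same pivot, its top 10 mm above the guard's top. The arm pushes it ahead by a small yellow lug (70 mm from the pivot, top 28 mm above the guard), both then reading the same within 0.01; it stays at the furthest angle when the arm goes back.
- drag_tip (a point): the outer tip of the yellow drag hand, 183 mm from the pivot and 8 mm above the guard's top; its x axis points along the hand, away from the pivot.
- marker (a joint): angle (rad) of the red marker on the same scale, 0 to 1.25. It slides round the scale's outer edge about the pivot, stiffly (about 1.2 N), and stays where it is left. It starts between 0.95 and 1.2.
- marker_tab (a point): red upright tab of the marker, to be pinched or pushed: 12 mm radially, 14 mm along the scale, its top 46 mm above the guard's top (its foot is 22 x 20 mm, top 10 mm above the guard). Origin at the tab's middle, 208 mm from the pivot and 28 mm above the guard's top; x axis points away from the pivot.
- polish_tin: copper-coloured tin of polish, 48 mm across, 34 mm high, standing on the guard near its robot-side left corner. Origin: centre of its underside. Leave it alone.
- bowl: terracotta bowl, 110 mm across, 40 mm high, on the table beyond the machine. Origin: centre of its underside. Leave it alone.
- giraffe: carved wooden giraffe, about 60 x 40 mm foot, 170 mm high, on the table beyond the machine. Origin: centre of its underside. Leave it alone.

How it is judged:
By the outcome, as a careful person would: the job done as asked, in the order asked, and still so for the second after the job is handed in, with the robot touching nothing.
It also fails if it takes over 56 s, if anything falls off the work surface, if the arm or the gripper's body presses on something with over 40 N, if the wrist force passes 120 N, or if a joint passes its speed limit or range.

## Robot

A 6-joint arm with a two-finger parallel gripper is mounted at the origin on the work surface. World frame = base frame: x ahead of the robot, y to its left, z up, the work surface at z = 0. Lengths are in m, angles in rad, forces in N, time in s.
With the tool pointing down it reaches from about 0.375 to 0.975 m from the base axis. Payload 3.8 kg.
Tool frame: the origin (TCP) lies at the very end of the fingers, on their centre line; the grasp point (between the pads) lies 19 mm behind it; y points along the fingers, z is the direction in which the jaws open and shut, and the axes are right-handed (so a half turn about y gives the same grasp; the last joint's range is limited). The gripper opens to 85 mm and grips with 20 to 120 N. Pads are 22 mm wide; open, the fingers measure 114 mm over their backs; the gripper's body (76 mm by 85 mm) begins 54 mm behind the grasp point. The pads swing forward as they close: fully open they stand 13 mm farther back than shut.
Start: joints at [-1.288, 0.264, 1.604, -0, 1.274, -0.037], TCP at [0.212, -0.641, 0.231] pointing down, gripper open.
Joint ranges: [-2.63, 2.63], [-0.94, 2.18], [0.31, 2.57], [-1.31, 4.45], [0, 2.66], [-2.55, 2.55]. Speed limits (rad/s): [2.57, 2.57, 3.14, 3.14, 3.14, 3.14].

## Interface

Orientations are given as a unit quaternion [w, x, y, z].
In Python, from rig import readout, viewer, order gives the robot as it stands.
- The arm moves only by the tool drive_tool, never from a script. Its argument "deltas" is a list of rows, each an object with "delta_pos": the shift along the tool's x, y, z in mm, a list of three; "yaw": the turn about the tool's y in rad; "claw": the closure in counts, from 0 (fully open) to 255 (shut). In form: [{"delta_pos": [tx, ty, tz], "yaw": yaw, "claw": claw}, ...]. A call has 1 to 8 rows; each row shifts and turns the commanded pose from where the row before left it, along the tool's axes as they then stand; what a row does not reach is not made up. A row lasts 1/8 s, in which the tool goes at most 62.5 mm and 10.7 degrees, less where a joint would pass 70% of its speed; a pose out of reach is approached as far as the arm can. A call with a gripper value outside its range is refused whole. The fingers move at their own pace and stop on an object; the grip force is fixed at half the most. Time passes only in rows, so rows that do not move let the fingers close. It gives the time, the measured TCP pose, the force and the opening at its end, in the units of the state.
- readout.get_obs(): the state, without advancing time (a new reading comes with each control period).
- viewer.grab_frame(name): name is "side" or "top"; returns a dict with "pixels" (400x640x3 uint8, red, green, blue), "depth" (400x640 float32, m along the optical axis (not along the pixel's ray), 0 where there is no reading), "fx", "fy", "cx", "cy" (pixels), "eye" and "attitude" of the camera in the world. Camera axes: x right, y up, looking along -z (the intrinsics and any distortion apply to the point x, -y, -z); pixel columns grow to the right and rows downward; lengths in m; the calibration is good to about 2 mm. A picture is of the moment at which its call begins.
- order.hand_in(): hands the job in, once; it reports no verdict.
The state is a dict: "clock": time; "q": joint angles; "joint_velocities": joint speeds; "joint_efforts": joint torques, N m; "eef_pos": TCP position; "tcp_rot": TCP orientation; "wrist_force": force on the tool from outside, world axes, zero at the start; "ft_torque": the same for the moment, N m; "width": finger opening in m.
Only numpy, scipy, OpenCV 4.12 (cv2) and the standard library are available. Lean on these libraries where they do the work, as an engineer would, in place of code of your own. Each camera call takes 0.05 s, during which the arm holds its last target. There are 200 camera calls.

## Working session

There is one attempt and no reset: what is moved stays moved. The work goes in short steps, Python scripts to look and compute and a tool call to move; the robot and the scene stay as the last step left them, time stands still between calls to the robot, and variables do not carry over. Pictures are saved under pics/ and viewed, about 8 in all and at most 12, crops included, and the job is handed in when it is done.

Besides the shell and the picture viewer there is one more tool, called after "Request:" in YAML: its name, and indented under it one key for each argument. drive_tool: Moves the arm, as the interface text tells. Its arguments: {"type":"object","properties":{"deltas":{"type":"array"}},"required":["deltas"]}

```bash
ls; mkdir -p pics; cat > h.py <<'E'
import numpy as np, cv2
from rig import readout, viewer, order
from scipy.spatial.transform import Rotation as R
def rot(q): return R.from_quat([q[1],q[2],q[3],q[0]]).as_matrix()
def grab(name,save=None):
    f=viewer.grab_frame(name)
    if save:
        cv2.imwrite(save,cv2.cvtColor(f["pixels"],cv2.COLOR_RGB2BGR)); np.savez(save[:-4]+'.npz',**f)
    return f
def att(f):
    a=np.array(f["attitude"]); return a if a.shape==(3,3) else rot(a)
def cloud(f):
    d=f["depth"]; v,u=np.mgrid[0:d.shape[0],0:d.shape[1]]
    P=np.stack([(u-f["cx"])/f["fx"]*d,-(v-f["cy"])/f["fy"]*d,-d],-1)
    return P@att(f).T+np.array(f["eye"])
E
python3 - <<'E'
from h import *
for n in("side","top"):
    f=grab(n,f"pics/{n}0.png"); print(n,[ (k,np.round(f[k],3).tolist()) for k in f if k not in("pixels","depth")])
o=readout.get_obs(); print(o)
cv2.imwrite("pics/both0.png",np.hstack([cv2.imread("pics/side0.png"),cv2.imread("pics/top0.png")])[:, :])
E
```

```text
pics
side [('fx', 404.937), ('fy', 404.937), ('cx', 316.82), ('cy', 198.808), ('eye', [0.307, 0.544, 0.599]), ('attitude', [-0.212, -0.105, 0.407, 0.882])]
top [('fx', 442.537), ('fy', 442.537), ('cx', 317.495), ('cy', 196.484), ('eye', [0.524, 0.009, 1.044]), ('attitude', [0.715, 0.028, -0.038, -0.697])]
{'clock': 0.1, 'q': array([-1.28787979e+00,  2.64701910e-01,  1.60523186e+00,  1.79756248e-05,
        1.27373920e+00, -3.68997928e-02]), 'joint_velocities': array([-0.00046025,  0.00021859, -0.00242636,  0.00072514, -0.00147705,
       -0.00088842]), 'joint_efforts': array([-2.26620659e-04, -5.16708612e+01, -3.68589199e+01, -8.17566593e-05,
        6.20833292e-03, -4.82843598e-05]), 'eef_pos': array([ 0.21203166, -0.64012784,  0.23007333]), 'tcp_rot': array([ 0.11250476, -0.11267319,  0.69881606, -0.69735468]), 'wrist_force': array([-0.18075757,  0.52884311, -0.21672152]), 'ft_torque': array([-0.02459664,  0.00548758, -0.00902341]), 'width': 0.08527327420626309}
```

View pics/top0.png

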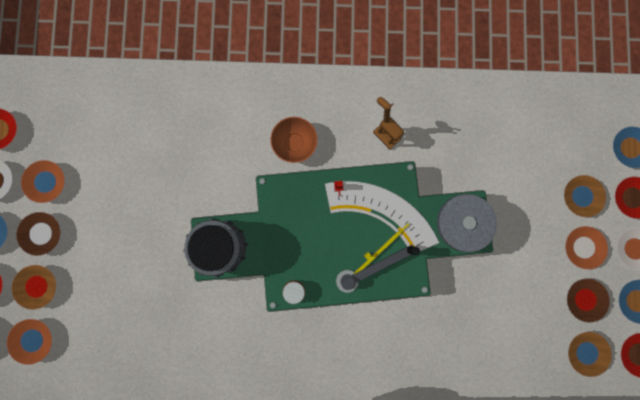

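View pics/side0.png

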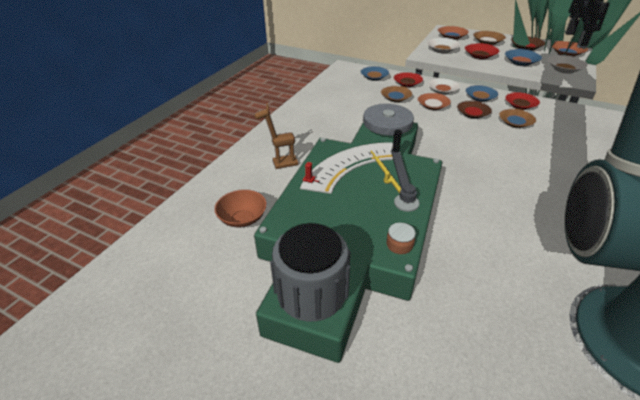

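The top view shows the pivot cap at (347,282), post at (413,250), yellow tip at (408,224), red tab at (339,186) and tin at (293,293). In the side view the post is at (397,140), the tab at (309,172) and the cap at (407,200).

```bash
cat >> h.py <<'E'
def masks(f,C):
    hsv=cv2.cvtColor(f["pixels"],cv2.COLOR_RGB2HSV); h,s,v=[hsv[...,i].astype(int) for i in range(3)]
    x,y,z=C[...,0],C[...,1],C[...,2]
    roi=(x>.35)&(x<.85)&(y>-.26)&(y<.17)&(z>.06)&(z<.2)
    return dict(red=roi&((h<6)|(h>174))&(s>170)&(v>90)&(z>.078)&(x>.5),
      yel=roi&(h>22)&(h<34)&(s>150)&(z<.11),
      blk=roi&(v<70)&(z>.115)&(y<0.05)&(y>-.19))
E
python3 - <<'E'
from h import *
for n in("top","side"):
    f=dict(np.load(f"pics/{n}0.npz")); C=cloud(f)
    print(n)
    for k,m in masks(f,C).items():
        p=C[m]; 
        if len(p)==0: print(k,0); continue
        vv,uu=np.nonzero(m)
        print(k,len(p),"med",np.median(p,0).round(4),"min",p.min(0).round(3),"max",p.max(0).round(3),"uv",uu.min(),uu.max(),vv.min(),vv.max())
    hsv=cv2.cvtColor(f["pixels"],cv2.COLOR_RGB2HSV)
    g=(hsv[...,0]>65)&(hsv[...,0]<90)&(hsv[...,1]>110); print("guard z",np.percentile(C[g][:,2],[10,50,90]).round(4))
    for (u,v) in ([(347,282),(413,250),(339,186),(293,293),(408,224),(369,257),(262,180),(415,168),(425,290),(271,305)] if n=="top" else [(407,200),(397,135),(309,172)]): print(u,v,C[v,u].round(4))
t=cv2.imread("pics/top0.png")[150:320,240:450]; s=cv2.imread("pics/side0.png")[120:260,260:450]
cv2.imwrite("pics/c1.png",np.vstack([cv2.resize(t,(630,510),interpolation=cv2.INTER_CUBIC)]))
E
```

```text
top
red 55 med [ 0.6368 -0.0458  0.1135] min [ 0.629 -0.055  0.078] max [ 0.647 -0.041  0.119] uv 335 341 181 190
yel 394 med [ 0.5147 -0.1263  0.0785] min [ 0.453 -0.211  0.066] max [ 0.598 -0.034  0.1  ] uv 331 411 205 272
blk 31 med [ 0.7903 -0.1439  0.1345] min [ 0.787 -0.15   0.116] max [ 0.793 -0.138  0.159] uv 385 389 109 116
guard z [0.0675 0.0698 0.0721]
347 282 [ 0.4341 -0.0691  0.11  ]
413 250 [ 0.5045 -0.1987  0.145 ]
339 186 [ 0.6345 -0.048   0.1139]
293 293 [0.4082 0.0428 0.1049]
408 224 [ 0.5592 -0.2026  0.0792]
369 257 [ 0.4856 -0.1183  0.0795]
262 180 [0.648  0.1197 0.0736]
415 168 [ 0.6854 -0.2204  0.0661]
425 290 [ 0.4173 -0.2422  0.072 ]
271 305 [0.3777 0.0905 0.0724]
side
red 101 med [ 0.6388 -0.0443  0.0927] min [ 0.63  -0.054  0.078] max [ 0.649 -0.04   0.117] uv 304 313 163 181
yel 157 med [ 0.4909 -0.1188  0.0808] min [ 0.457 -0.194  0.07 ] max [ 0.551 -0.094  0.1  ] uv 373 399 154 190
blk 3 med [ 0.8002 -0.1384  0.1448] min [ 0.794 -0.142  0.143] max [ 0.801 -0.135  0.148] uv 264 268 114 116
guard z [0.0137 0.0694 0.2399]
407 200 [ 0.4309 -0.0615  0.0884]
397 135 [ 0.5035 -0.1977  0.1397]
309 172 [ 0.6363 -0.0443  0.0996]
```

View pics/c1.png

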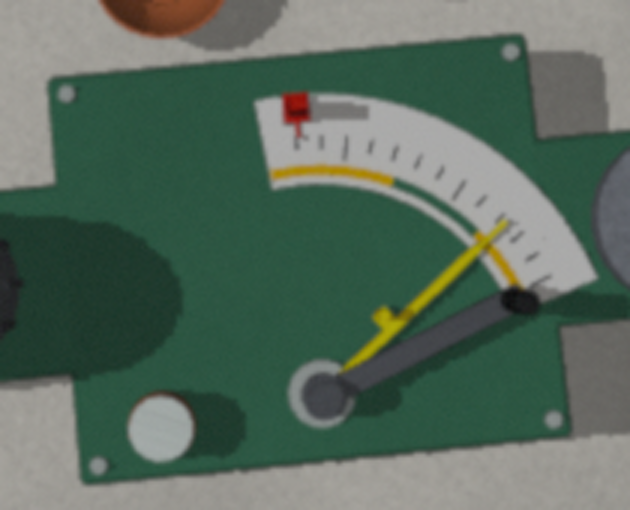

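```bash
python3 - <<'E'
from h import *
from scipy.optimize import minimize
o=readout.get_obs(); M=rot(o["tcp_rot"]); print("tool axes cols\n",M.round(3))
x=M[:,0]; print("tool x yaw",np.arctan2(x[1],x[0]))
# tool x yaw after J1 to the post w/ J6 same
f=dict(np.load("pics/top0.npz")); C=cloud(f)
# cap, post tops, tab top, tin by height
z=C[...,2];X=C[...,0];Y=C[...,1]
def c(n,m): p=C[m]; print(n,len(p),((p.min(0)+p.max(0))/2).round(4),p.mean(0).round(4),np.ptp(p,axis=0).round(3)); return p
c("post",(z>.125)&(z<.16)&(np.hypot(X-.504,Y+.199)<.03))
c("posttop",(z>.14)&(z<.16)&(np.hypot(X-.504,Y+.199)<.03))
c("cap",(z>.105)&(z<.118)&(np.hypot(X-.434,Y+.069)<.03))
c("tab",(z>.108)&(z<.125)&(np.hypot(X-.636,Y+.046)<.02))
c("tin",(z>.098)&(z<.115)&(np.hypot(X-.408,Y-.043)<.03))
f2=dict(np.load("pics/side0.npz")); C=cloud(f2);z=C[...,2];X=C[...,0];Y=C[...,1]
c("Spost",(z>.125)&(z<.16)&(np.hypot(X-.504,Y+.199)<.03))
c("Stab",(z>.1)&(z<.125)&(np.hypot(X-.636,Y+.046)<.02))
c("Scap",(z>.1)&(z<.118)&(np.hypot(X-.434,Y+.069)<.03))
# ticks: dark on scale, fit in polar around pivot
f=f; C=cloud(f)
E
```

```text
tool axes cols
 [[-0.949 -0.001  0.314]
 [-0.314  0.002 -0.949]
 [-0.    -1.    -0.002]]
tool x yaw -2.8217816967981966
post 77 [ 0.5043 -0.203   0.1382] [ 0.5043 -0.202   0.1428] [0.017 0.017 0.024]
posttop 61 [ 0.5045 -0.2033  0.1454] [ 0.5041 -0.2031  0.1454] [0.016 0.016 0.009]
cap 108 [ 0.433  -0.0723  0.1097] [ 0.4333 -0.0716  0.1099] [0.023 0.023 0.009]
tab 39 [ 0.6398 -0.0479  0.1153] [ 0.6397 -0.0482  0.1153] [0.011 0.013 0.007]
tin 365 [0.4093 0.0429 0.1035] [0.4091 0.0428 0.1038] [0.044 0.042 0.01 ]
Spost 95 [ 0.5056 -0.2037  0.1369] [ 0.5045 -0.2011  0.1385] [0.017 0.018 0.023]
Stab 64 [ 0.641  -0.0491  0.1087] [ 0.6398 -0.047   0.1107] [0.012 0.014 0.017]
Scap 151 [ 0.4349 -0.0715  0.106 ] [ 0.4339 -0.0695  0.107 ] [0.03  0.03  0.012]
```

Found: pivot (0.433,-0.0715), post (0.5045,-0.203), arm at world angle -1.073; tab (0.640,-0.048), world angle 0.113 (scale 1.186). Next I approach the clockwise side of the post with the fingers shut.

Request:
drive_tool:
  deltas:
    - {"delta_pos": [-38, 0, -31.6], "yaw": 0, "claw": 255}
    - {"delta_pos": [-38, 0, -31.6], "yaw": 0, "claw": 255}
    - {"delta_pos": [-38, 0, -31.6], "yaw": 0, "claw": 255}
    - {"delta_pos": [-38, 0, -31.6], "yaw": 0, "claw": 255}
    - {"delta_pos": [-38, 0, -31.6], "yaw": 0, "claw": 255}
    - {"delta_pos": [-38, 0, -31.6], "yaw": 0, "claw": 255}
    - {"delta_pos": [-38, 0, -31.6], "yaw": 0, "claw": 255}
    - {"delta_pos": [-38, 0, -31.6], "yaw": 0, "claw": 255}

```text
clock: 1.1
eef_pos: [0.4217, -0.3036, 0.2309]
tcp_rot: [0.112, -0.113, 0.698, -0.698]
wrist_force: [0.5, 0.3, 0.9]
width: 0.0002
```

Request:
drive_tool:
  deltas:
    - {"delta_pos": [-38, 0, -31.6], "yaw": 0, "claw": 255}
    - {"delta_pos": [-38, 0, -31.6], "yaw": -0.092, "claw": 255}
    - {"delta_pos": [0, 0, 0], "yaw": -0.092, "claw": 255}
    - {"delta_pos": [0, 0, 0], "yaw": 0, "claw": 255}
    - {"delta_pos": [0, 0, 0], "yaw": 0, "claw": 255}

```text
clock: 1.72
eef_pos: [0.4732, -0.2216, 0.231]
tcp_rot: [0.175, -0.176, 0.685, -0.685]
wrist_force: [-0.5, -1.0, -0.1]
width: -0.0001
```

Request:
drive_tool:
  deltas:
    - {"delta_pos": [0, 40, 0], "yaw": 0, "claw": 255}
    - {"delta_pos": [0, 40, 0], "yaw": 0, "claw": 255}
    - {"delta_pos": [0, 25, 0], "yaw": 0, "claw": 255}
    - {"delta_pos": [0, 16, 0], "yaw": 0, "claw": 255}
    - {"delta_pos": [0, 0, 0], "yaw": 0, "claw": 255}
    - {"delta_pos": [0, 0, 0], "yaw": 0, "claw": 255}

```text
clock: 2.48
eef_pos: [0.4744, -0.222, 0.1115]
tcp_rot: [-0.177, 0.175, -0.684, 0.685]
wrist_force: [0.3, -0.5, 0.3]
width: 0.0001
```

Request:
drive_tool:
  deltas:
    - {"delta_pos": [-3, 0, 0], "yaw": 0, "claw": 255}
    - {"delta_pos": [-3, 0, 0], "yaw": 0, "claw": 255}
    - {"delta_pos": [-3, 0, 0], "yaw": 0, "claw": 255}
    - {"delta_pos": [-3, 0, 0], "yaw": 0, "claw": 255}
    - {"delta_pos": [-2, 0, 0], "yaw": 0, "claw": 255}
    - {"delta_pos": [0, 0, 0], "yaw": 0, "claw": 255}

```text
clock: 3.22
eef_pos: [0.486, -0.2144, 0.1102]
tcp_rot: [0.176, -0.176, 0.685, -0.685]
wrist_force: [0.1, -0.4, 0.5]
width: -0.0
```

Request:
drive_tool:
  deltas:
    - {"delta_pos": [-2, 0, 0], "yaw": 0, "claw": 255}
    - {"delta_pos": [-2, 0, 0], "yaw": 0, "claw": 255}
    - {"delta_pos": [-2, 0, 0], "yaw": 0, "claw": 255}
    - {"delta_pos": [0, 0, 0], "yaw": 0, "claw": 255}

```text
clock: 3.72
eef_pos: [0.4911, -0.2118, 0.1102]
tcp_rot: [-0.176, 0.176, -0.685, 0.685]
wrist_force: [-1.6, -2.1, 0.1]
width: -0.0
```

Request:
drive_tool:
  deltas:
    - {"delta_pos": [-3, 0, 0.2], "yaw": -0.02, "claw": 255}
    - {"delta_pos": [-6, 0, 0.5], "yaw": -0.04, "claw": 255}
    - {"delta_pos": [-6, 0, 0.5], "yaw": -0.04, "claw": 255}
    - {"delta_pos": [-6, 0, 0.5], "yaw": -0.04, "claw": 255}
    - {"delta_pos": [-6, 0, 0.5], "yaw": -0.04, "claw": 255}
    - {"delta_pos": [-6, 0, 0.5], "yaw": -0.04, "claw": 255}
    - {"delta_pos": [-6, 0, 0.5], "yaw": -0.04, "claw": 255}
    - {"delta_pos": [-3, 0, 0.2], "yaw": -0.02, "claw": 255}

```text
clock: 4.72
eef_pos: [0.5276, -0.1899, 0.1104]
tcp_rot: [-0.271, 0.271, -0.653, 0.653]
wrist_force: [-0.6, -5.0, -0.9]
width: 0.0004
```

```bash
cat >> h.py <<'E'
PIV=np.array([.433,-.0715]); PH0=-1.073
def pol():
    o=readout.get_obs(); M=rot(o["tcp_rot"]); d=o["eef_pos"][:2]-PIV
    zy=np.arctan2(M[1,2],M[0,2]); F=o["wrist_force"][:2]; r=np.array([np.cos(zy),np.sin(zy)]); t=np.array([-r[1],r[0]])
    print("t",o["clock"],"toolz angle",round(zy-PH0,3),"r",round(d@r,4),"tan",round(d@t,4),"Ft(on tool)",round(F@t,2),"Fr",round(F@r,2),"z",o["eef_pos"][2].round(4))
E
python3 - <<'E'
from h import *
pol()
E
```

```text
t 4.725 toolz angle 0.288 r 0.1506 tan -0.0169 Ft(on tool) -4.01 Fr 3.12 z 0.1104
```

Request:
drive_tool:
  deltas:
    - {"delta_pos": [-2, 0, 0.2], "yaw": -0.013, "claw": 255}
    - {"delta_pos": [-2, 0, 0.2], "yaw": -0.013, "claw": 255}
    - {"delta_pos": [-2, 0, 0.2], "yaw": -0.013, "claw": 255}
    - {"delta_pos": [-2, 0, 0.2], "yaw": -0.013, "claw": 255}
    - {"delta_pos": [-2, 0, 0.2], "yaw": -0.013, "claw": 255}

```text
clock: 5.35
eef_pos: [0.5349, -0.1836, 0.1104]
tcp_rot: [-0.292, 0.292, -0.644, 0.644]
wrist_force: [0.0, -5.5, -1.6]
width: 0.0004
```

Request:
drive_tool:
  deltas:
    - {"delta_pos": [-1.3, 0, 0.1], "yaw": -0.009, "claw": 255}
    - {"delta_pos": [-1.3, 0, 0.1], "yaw": -0.009, "claw": 255}
    - {"delta_pos": [-1.3, 0, 0.1], "yaw": -0.009, "claw": 255}
    - {"delta_pos": [0, 0, 0], "yaw": 0, "claw": 255}

```text
clock: 5.85
eef_pos: [0.5378, -0.1809, 0.1104]
tcp_rot: [-0.3, 0.3, -0.64, 0.641]
wrist_force: [-0.4, -5.4, -0.2]
width: 0.0001
```

Request:
drive_tool:
  deltas:
    - {"delta_pos": [-1.3, 0, 0.1], "yaw": -0.009, "claw": 255}
    - {"delta_pos": [-1.3, 0, 0.1], "yaw": -0.009, "claw": 255}
    - {"delta_pos": [-1.3, 0, 0.1], "yaw": -0.009, "claw": 255}
    - {"delta_pos": [0, 0, 0], "yaw": 0, "claw": 255}

```text
clock: 6.35
eef_pos: [0.5406, -0.1782, 0.1105]
tcp_rot: [-0.309, 0.309, -0.636, 0.637]
wrist_force: [0.4, -5.5, 0.0]
width: 0.0002
```

Request:
drive_tool:
  deltas:
    - {"delta_pos": [-1.3, 0, 0.1], "yaw": -0.009, "claw": 255}
    - {"delta_pos": [-1.3, 0, 0.1], "yaw": -0.009, "claw": 255}
    - {"delta_pos": [-1.3, 0, 0.1], "yaw": -0.009, "claw": 255}
    - {"delta_pos": [0, 0, 0], "yaw": 0, "claw": 255}

```text
clock: 6.85
eef_pos: [0.5433, -0.1753, 0.1105]
tcp_rot: [-0.317, 0.317, -0.631, 0.632]
wrist_force: [-1.1, -5.2, -0.6]
width: -0.0002
```

Request:
drive_tool:
  deltas:
    - {"delta_pos": [-1.3, 0, 0.1], "yaw": -0.009, "claw": 255}
    - {"delta_pos": [-1.3, 0, 0.1], "yaw": -0.009, "claw": 255}
    - {"delta_pos": [-1.3, 0, 0.1], "yaw": -0.009, "claw": 255}
    - {"delta_pos": [0, 0, 0], "yaw": 0, "claw": 255}

```text
clock: 7.35
eef_pos: [0.5459, -0.1724, 0.1105]
tcp_rot: [-0.326, 0.326, -0.627, 0.628]
wrist_force: [0.8, -5.2, -1.2]
width: -0.0003
```

Request:
drive_tool:
  deltas:
    - {"delta_pos": [-1.3, 0, 0.1], "yaw": -0.009, "claw": 255}
    - {"delta_pos": [-1.3, 0, 0.1], "yaw": -0.009, "claw": 255}
    - {"delta_pos": [-1.3, 0, 0.1], "yaw": -0.009, "claw": 255}
    - {"delta_pos": [0, 0, 0], "yaw": 0, "claw": 255}

```text
clock: 7.85
eef_pos: [0.5484, -0.1694, 0.1106]
tcp_rot: [-0.334, 0.334, -0.623, 0.624]
wrist_force: [0.3, -5.8, -1.1]
width: -0.0002
```

Request:
drive_tool:
  deltas:
    - {"delta_pos": [-1.3, 0, 0.1], "yaw": -0.009, "claw": 255}
    - {"delta_pos": [-1.3, 0, 0.1], "yaw": -0.009, "claw": 255}
    - {"delta_pos": [-1.3, 0, 0.1], "yaw": -0.009, "claw": 255}
    - {"delta_pos": [0, 0, 0], "yaw": 0, "claw": 255}

```text
clock: 8.35
eef_pos: [0.5508, -0.1664, 0.1106]
tcp_rot: [-0.343, 0.342, -0.618, 0.619]
wrist_force: [1.3, -6.5, -0.5]
width: 0.0003
```

```bash
python3 -c "
from h import *
pol()"
```

```text
t 8.35 toolz angle 0.514 r 0.1502 tan -0.0179 Ft(on tool) -4.81 Fr 4.53 z 0.1106
```

Request:
drive_tool:
  deltas:
    - {"delta_pos": [-1.3, 0, 0.1], "yaw": -0.009, "claw": 255}
    - {"delta_pos": [-1.3, 0, 0.1], "yaw": -0.009, "claw": 255}
    - {"delta_pos": [-1.3, 0, 0.1], "yaw": -0.009, "claw": 255}
    - {"delta_pos": [0, 0, 0], "yaw": 0, "claw": 255}

```text
clock: 8.85
eef_pos: [0.5532, -0.1632, 0.1106]
tcp_rot: [-0.351, 0.351, -0.613, 0.615]
wrist_force: [0.4, -7.6, -1.0]
width: 0.0002
```

Request:
drive_tool:
  deltas:
    - {"delta_pos": [-1, 0, 0.4], "yaw": -0.007, "claw": 255}
    - {"delta_pos": [-1, 0, 0.4], "yaw": -0.007, "claw": 255}
    - {"delta_pos": [0, 0, 0], "yaw": 0, "claw": 255}

```text
clock: 9.22
eef_pos: [0.5545, -0.1617, 0.1106]
tcp_rot: [-0.355, 0.355, -0.611, 0.612]
wrist_force: [0.5, -4.7, -1.0]
width: -0.0004
```

```bash
python3 -c "
from h import *
pol()"
```

```text
t 9.225 toolz angle 0.555 r 0.1502 tan -0.0182 Ft(on tool) -3.86 Fr 2.77 z 0.1106
```

Request:
drive_tool:
  deltas:
    - {"delta_pos": [-1.3, 0, 0.2], "yaw": -0.009, "claw": 255}
    - {"delta_pos": [-1.3, 0, 0.2], "yaw": -0.009, "claw": 255}
    - {"delta_pos": [-1.3, 0, 0.2], "yaw": -0.009, "claw": 255}
    - {"delta_pos": [0, 0, 0], "yaw": 0, "claw": 255}

```text
clock: 9.72
eef_pos: [0.5568, -0.1585, 0.1106]
tcp_rot: [-0.363, 0.363, -0.606, 0.607]
wrist_force: [-1.2, -5.2, 0.3]
width: 0.0
```

```bash
python3 -c "
from h import *
pol()"
```

```text
t 9.725 toolz angle 0.582 r 0.1502 tan -0.0184 Ft(on tool) -5.1 Fr 1.39 z 0.1106
```

Request:
drive_tool:
  deltas:
    - {"delta_pos": [-1.3, 0, 0.2], "yaw": -0.009, "claw": 255}
    - {"delta_pos": [-1.3, 0, 0.2], "yaw": -0.009, "claw": 255}
    - {"delta_pos": [-1.3, 0, 0.2], "yaw": -0.009, "claw": 255}
    - {"delta_pos": [0, 0, 0], "yaw": 0, "claw": 255}

```text
clock: 10.22
eef_pos: [0.559, -0.1553, 0.1106]
tcp_rot: [-0.371, 0.372, -0.601, 0.602]
wrist_force: [-1.7, -5.4, 0.9]
width: -0.0005
```

```bash
python3 -c "
from h import *
pol()"
```

```text
t 10.225 toolz angle 0.609 r 0.1502 tan -0.0185 Ft(on tool) -5.59 Fr 0.94 z 0.1106
```

Request:
drive_tool:
  deltas:
    - {"delta_pos": [-1.3, 0, 0.1], "yaw": -0.009, "claw": 255}
    - {"delta_pos": [-1.3, 0, 0.1], "yaw": -0.009, "claw": 255}
    - {"delta_pos": [-1.3, 0, 0.1], "yaw": -0.009, "claw": 255}
    - {"delta_pos": [0, 0, 0], "yaw": 0, "claw": 255}

```text
clock: 10.72
eef_pos: [0.5607, -0.1529, 0.1106]
tcp_rot: [-0.379, 0.38, -0.596, 0.597]
wrist_force: [-1.6, -7.4, 0.9]
width: -0.0
```

```bash
python3 -c "
from h import *
pol()"
```

```text
t 10.725 toolz angle 0.636 r 0.1501 tan -0.0197 Ft(on tool) -7.39 Fr 1.72 z 0.1106
```

Request:
drive_tool:
  deltas:
    - {"delta_pos": [-1, 0, 0], "yaw": 0, "claw": 255}
    - {"delta_pos": [-1, 0, 0], "yaw": 0, "claw": 255}
    - {"delta_pos": [0, 0, 0], "yaw": 0, "claw": 255}

```text
clock: 11.1
eef_pos: [0.5613, -0.1518, 0.1106]
tcp_rot: [-0.379, 0.381, -0.596, 0.597]
wrist_force: [-3.1, -10.2, 0.8]
width: -0.0003
```

```bash
python3 -c "
from h import *
pol()"
```

```text
t 11.1 toolz angle 0.636 r 0.1502 tan -0.0185 Ft(on tool) -10.54 Fr 1.54 z 0.1106
```

Request:
drive_tool:
  deltas:
    - {"delta_pos": [-0.8, 0, 0], "yaw": 0, "claw": 255}
    - {"delta_pos": [-0.7, 0, 0], "yaw": 0, "claw": 255}
    - {"delta_pos": [0, 0, 0], "yaw": 0, "claw": 255}
    - {"delta_pos": [0, 0, 0], "yaw": 0, "claw": 255}
    - {"delta_pos": [0, 0, 0], "yaw": 0, "claw": 255}

```text
clock: 11.72
eef_pos: [0.5617, -0.1509, 0.1106]
tcp_rot: [-0.379, 0.381, -0.596, 0.597]
wrist_force: [-3.8, -12.8, 0.9]
width: 0.0003
```

```bash
python3 -c "
from h import *
pol()"
```

```text
t 11.725 toolz angle 0.636 r 0.1502 tan -0.0175 Ft(on tool) -13.21 Fr 2.02 z 0.1106
```

Request:
drive_tool:
  deltas:
    - {"delta_pos": [0, 0, 0], "yaw": 0, "claw": 255}
    - {"delta_pos": [0, 0, 0], "yaw": 0, "claw": 255}
    - {"delta_pos": [1, 0, 0], "yaw": 0, "claw": 255}
    - {"delta_pos": [1.5, 0, 0], "yaw": 0, "claw": 255}
    - {"delta_pos": [2.5, 0, -0.3], "yaw": 0.0166, "claw": 255}
    - {"delta_pos": [2.5, 0, -0.3], "yaw": 0.0166, "claw": 255}
    - {"delta_pos": [2.5, 0, -0.3], "yaw": 0.0166, "claw": 255}
    - {"delta_pos": [2.5, 0, -0.3], "yaw": 0.0166, "claw": 255}

```text
clock: 12.72
eef_pos: [0.5559, -0.1596, 0.1106]
tcp_rot: [-0.359, 0.359, -0.609, 0.609]
wrist_force: [-0.5, -5.6, -0.4]
width: 0.0
```

Request:
drive_tool:
  deltas:
    - {"delta_pos": [2.5, 0, -0.3], "yaw": 0.0166, "claw": 255}
    - {"delta_pos": [2.5, 0, -0.3], "yaw": 0.0166, "claw": 255}
    - {"delta_pos": [2.5, 0, -0.3], "yaw": 0.0166, "claw": 255}
    - {"delta_pos": [2.5, 0, -0.3], "yaw": 0.0166, "claw": 255}
    - {"delta_pos": [2.5, 0, -0.3], "yaw": 0.0166, "claw": 255}
    - {"delta_pos": [2.5, 0, -0.3], "yaw": 0.0166, "claw": 255}
    - {"delta_pos": [2.5, 0, -0.3], "yaw": 0.0166, "claw": 255}
    - {"delta_pos": [2.5, 0, -0.3], "yaw": 0.0166, "claw": 255}

```text
clock: 13.72
eef_pos: [0.5432, -0.175, 0.1106]
tcp_rot: [-0.318, 0.318, -0.631, 0.632]
wrist_force: [-0.4, -5.1, 1.9]
width: -0.0001
```

```bash
python3 -c "
from h import *
pol()"
```

```text
t 13.725 toolz angle 0.435 r 0.1502 tan -0.0175 Ft(on tool) -4.32 Fr 2.7 z 0.1106
```

Request:
drive_tool:
  deltas:
    - {"delta_pos": [2.5, 0, -0.3], "yaw": 0.0166, "claw": 255}
    - {"delta_pos": [2.5, 0, -0.3], "yaw": 0.0166, "claw": 255}
    - {"delta_pos": [2.5, 0, -0.3], "yaw": 0.0166, "claw": 255}
    - {"delta_pos": [2.5, 0, -0.3], "yaw": 0.0166, "claw": 255}
    - {"delta_pos": [2.5, 0, -0.3], "yaw": 0.0166, "claw": 255}
    - {"delta_pos": [2.5, 0, -0.3], "yaw": 0.0166, "claw": 255}
    - {"delta_pos": [2.5, 0, -0.3], "yaw": 0.0166, "claw": 255}
    - {"delta_pos": [2.5, 0, -0.3], "yaw": 0.0166, "claw": 255}

```text
clock: 14.72
eef_pos: [0.5282, -0.1885, 0.1102]
tcp_rot: [0.275, -0.275, 0.651, -0.651]
wrist_force: [-0.8, -4.5, 1.9]
width: -0.0001
```

Request:
drive_tool:
  deltas:
    - {"delta_pos": [2.5, 0, -0.3], "yaw": 0.0166, "claw": 255}
    - {"delta_pos": [2.5, 0, -0.3], "yaw": 0.0166, "claw": 255}
    - {"delta_pos": [2.5, 0, -0.3], "yaw": 0.0166, "claw": 255}
    - {"delta_pos": [2.5, 0, -0.3], "yaw": 0.0166, "claw": 255}
    - {"delta_pos": [2.5, 0, -0.3], "yaw": 0.0166, "claw": 255}
    - {"delta_pos": [2.5, 0, -0.3], "yaw": 0.0166, "claw": 255}
    - {"delta_pos": [2.5, 0, -0.3], "yaw": 0.0166, "claw": 255}
    - {"delta_pos": [2.5, 0, -0.3], "yaw": 0.0166, "claw": 255}

```text
clock: 15.72
eef_pos: [0.5117, -0.2002, 0.1101]
tcp_rot: [0.231, -0.232, 0.668, -0.668]
wrist_force: [-2.3, -1.5, 2.4]
width: -0.0002
```

Request:
drive_tool:
  deltas:
    - {"delta_pos": [2.5, 0, -0.3], "yaw": 0.0166, "claw": 255}
    - {"delta_pos": [2.5, 0, -0.3], "yaw": 0.0166, "claw": 255}
    - {"delta_pos": [2.5, 0, -0.3], "yaw": 0.0166, "claw": 255}
    - {"delta_pos": [2.5, 0, -0.3], "yaw": 0.0166, "claw": 255}
    - {"delta_pos": [2.5, 0, -0.3], "yaw": 0.0166, "claw": 255}
    - {"delta_pos": [2.5, 0, -0.3], "yaw": 0.0166, "claw": 255}
    - {"delta_pos": [2.5, 0, -0.3], "yaw": 0.0166, "claw": 255}
    - {"delta_pos": [2.5, 0, -0.3], "yaw": 0.0166, "claw": 255}

```text
clock: 16.73
eef_pos: [0.494, -0.2097, 0.11]
tcp_rot: [0.186, -0.187, 0.682, -0.682]
wrist_force: [-2.5, 0.1, -0.9]
width: 0.0001
```

```bash
python3 -c "
from h import *
pol()"
```

```text
t 16.725 toolz angle 0.036 r 0.1501 tan -0.0178 Ft(on tool) -2.11 Fr -1.34 z 0.11
```

Still in contact near rest. I continue straight back slowly until there is no force, then back off and lift.

Request:
drive_tool:
  deltas:
    - {"delta_pos": [2, 0, -0.2], "yaw": 0.0133, "claw": 255}
    - {"delta_pos": [2, 0, -0.2], "yaw": 0.0133, "claw": 255}
    - {"delta_pos": [1.5, 0, 0], "yaw": 0, "claw": 255}
    - {"delta_pos": [1.5, 0, 0], "yaw": 0, "claw": 255}
    - {"delta_pos": [1.5, 0, 0], "yaw": 0, "claw": 255}
    - {"delta_pos": [2, 0, 0], "yaw": 0, "claw": 255}
    - {"delta_pos": [3, 0, 0], "yaw": 0, "claw": 255}
    - {"delta_pos": [4, 0, 0], "yaw": 0, "claw": 255}

```text
clock: 17.73
eef_pos: [0.479, -0.2183, 0.1105]
tcp_rot: [-0.178, 0.178, -0.684, 0.684]
wrist_force: [0.6, 0.8, 0.0]
width: 0.0002
```

Request:
drive_tool:
  deltas:
    - {"delta_pos": [0, 0, 0], "yaw": 0, "claw": 255}
    - {"delta_pos": [0, -30, 0], "yaw": 0, "claw": 255}
    - {"delta_pos": [0, -45, 0], "yaw": 0, "claw": 255}
    - {"delta_pos": [0, -25, 0], "yaw": 0, "claw": 255}
    - {"delta_pos": [0, 0, 0], "yaw": 0, "claw": 255}

```text
clock: 18.35
eef_pos: [0.4807, -0.2189, 0.2131]
tcp_rot: [-0.179, 0.176, -0.683, 0.686]
wrist_force: [0.3, 0.4, 0.5]
width: 0.0001
```

```bash
python3 - <<'E'
from h import *
pol()
for n in("top","side"): f=grab(n,f"pics/{n}1.png")
a=cv2.imread("pics/top1.png")[150:320,240:450]; b=cv2.imread("pics/side1.png")[110:250,250:450]
cv2.imwrite("pics/c2.png",np.hstack([cv2.resize(a,(420,340),interpolation=cv2.INTER_CUBIC),cv2.resize(b,(380,340),interpolation=cv2.INTER_CUBIC)]))
E
```

```text
t 18.35 toolz angle 0.011 r 0.152 tan -0.0301 Ft(on tool) 0.44 Fr -0.19 z 0.2131
```

View pics/c2.png

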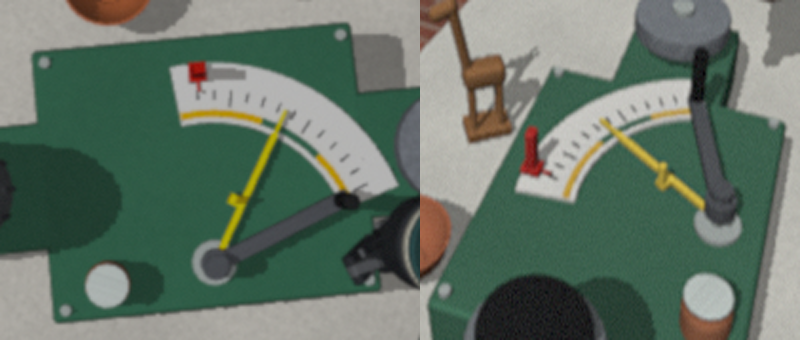

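The top crop shows the arm back at rest, the yellow hand pointing to about tick 0.65 (tip at crop (285,112)), and the marker still at 1.19. The side crop agrees.

```bash
cat >> h.py <<'E'
def onplane(f,u,v,z):
    d=np.stack([(u-f["cx"])/f["fx"],-(v-f["cy"])/f["fy"],-np.ones(len(u))],-1)@att(f).T
    e=np.array(f["eye"]); return (e+d*((z-e[2])/d[:,2])[:,None])[:,:2]
def measure(f):
    hsv=cv2.cvtColor(f["pixels"],cv2.COLOR_RGB2HSV).astype(int); h,s,v=hsv[...,0],hsv[...,1],hsv[...,2]
    out={}
    for n,m,z,r0,r1 in (("hand",(h>25)&(h<34)&(s>150),.0795,.09,.19),("tabtop",((h<6)|(h>174))&(s>170),.116,.19,.225),("ptr",((h<6)|(h>174))&(s>120),.0795,.165,.196)):
        V,U=np.nonzero(m); p=onplane(f,U.astype(float),V.astype(float),z)-PIV
        r=np.hypot(*p.T); a=np.arctan2(p[:,1],p[:,0]); k=(r>r0)&(r<r1)&(a>-1.2)&(a<.3)
        if n=="hand":
            am=np.median(a[k]); k&=abs(a-am)<.08
            q=p[k]; c=q.mean(0); w=np.linalg.svd(q-c)[2][0]; w*=np.sign(w@c)
            fa=np.arctan2(w[1],w[0]); print("  hand fit dir",(fa-PH0).round(3),"offset mm",(1e3*(c[0]*w[1]-c[1]*w[0])).round(1))
            kt=k&(r>.16); print("  tip part",(a[kt].mean()-PH0).round(4),kt.sum(),r[k].max().round(3))
        print("  ",n,k.sum(),"ang",(a[k].mean()-PH0).round(4) if k.any() else None, "r",r[k].mean().round(4) if k.any() else None)
E
python3 - <<'E'
from h import *
for n in("top1","side1"):
    print(n); f=dict(np.load(f"pics/{n}.npz")); measure(f)
    C=cloud(f);z=C[...,2];X=C[...,0];Y=C[...,1]
    for c,lo in(((.504,-.203),.125),((.640,-.048),.1)):
        p=C[(z>lo)&(z<.16)&(np.hypot(X-c[0],Y-c[1])<.022)]; q=((p.min(0)+p.max(0))/2)[:2]; print(q.round(4),(np.arctan2(*(q-PIV)[::-1])-PH0).round(4))
E
```

```text
top1
  hand fit dir 0.651 offset mm 0.2
  tip part 0.6505 16 0.18
   hand 133 ang 0.6493 r 0.1284
   tabtop 64 ang 1.1987 r 0.2042
   ptr 2 ang 1.1819 r 0.1946
[ 0.5043 -0.203 ] -0.0012
[ 0.6393 -0.0479] 1.1868
side1
  hand fit dir 0.59 offset mm -12.2
  tip part 0.6664 1 0.161
   hand 2 ang 0.6743 r 0.1469
   tabtop 65 ang 1.2674 r 0.2028
   ptr 1 ang 1.1945 r 0.1953
[ 0.5054 -0.2047] -0.0001
[ 0.6414 -0.0492] 1.1798
```

Request:
drive_tool:
  deltas:
    - {"delta_pos": [-39.1, 0, -17.1], "yaw": 0, "claw": 255}
    - {"delta_pos": [-39.1, 0, -17.1], "yaw": 0, "claw": 255}
    - {"delta_pos": [-39.1, 0, -17.1], "yaw": 0, "claw": 255}
    - {"delta_pos": [-39.1, 0, -17.1], "yaw": 0, "claw": 255}
    - {"delta_pos": [-39.1, 0, -17.1], "yaw": 0, "claw": 255}
    - {"delta_pos": [-39.1, 0, -17.1], "yaw": 0, "claw": 255}

```text
clock: 19.2
eef_pos: [0.6332, -0.0129, 0.2074]
tcp_rot: [0.176, -0.179, 0.685, -0.684]
wrist_force: [0.3, -0.4, -0.2]
width: 0.0006
```

Request:
drive_tool:
  deltas:
    - {"delta_pos": [0, 0, 0], "yaw": -0.168, "claw": 255}
    - {"delta_pos": [0, 0, 0], "yaw": -0.168, "claw": 255}
    - {"delta_pos": [0, 0, 0], "yaw": -0.168, "claw": 255}
    - {"delta_pos": [0, 0, 0], "yaw": -0.168, "claw": 255}
    - {"delta_pos": [0, 0, 0], "yaw": -0.168, "claw": 255}
    - {"delta_pos": [0, 0, 0], "yaw": -0.168, "claw": 255}
    - {"delta_pos": [0, 0, 0], "yaw": -0.168, "claw": 255}
    - {"delta_pos": [0, 0, 0], "yaw": 0, "claw": 255}

```text
clock: 20.2
eef_pos: [0.6326, -0.0141, 0.2078]
tcp_rot: [-0.526, 0.528, -0.472, 0.47]
wrist_force: [-0.9, -0.5, -0.6]
width: 0.0002
```

```bash
python3 -c "
from h import *
pol(); print(readout.get_obs()['eef_pos'], readout.get_obs()['q'])"
```

```text
t 20.2 toolz angle 1.185 r 0.2047 tan 0.0347 Ft(on tool) -0.44 Fr -0.96 z 0.2078
[ 0.63257837 -0.01411588  0.20775067] [-6.16789725e-02  2.02767716e-01  1.72254653e+00  9.21902296e-06
  1.22020650e+00 -1.73697980e-01]
```

Request:
drive_tool:
  deltas:
    - {"delta_pos": [0, 40, 3], "yaw": 0, "claw": 255}
    - {"delta_pos": [0, 40, 0], "yaw": 0, "claw": 255}
    - {"delta_pos": [0, 25, 0], "yaw": 0, "claw": 255}
    - {"delta_pos": [0, 12, 0], "yaw": 0, "claw": 255}
    - {"delta_pos": [0, 0, 0], "yaw": 0, "claw": 255}
    - {"delta_pos": [4, 0, 0], "yaw": 0, "claw": 255}
    - {"delta_pos": [4, 0, 0], "yaw": 0, "claw": 255}
    - {"delta_pos": [0, 0, 0], "yaw": 0, "claw": 255}

```text
clock: 21.2
eef_pos: [0.6385, -0.0224, 0.0945]
tcp_rot: [0.528, -0.527, 0.47, -0.472]
wrist_force: [-0.7, 1.0, -0.8]
width: 0.0002
```

```bash
python3 -c "
from h import *
pol()"
```

```text
t 21.2 toolz angle 1.186 r 0.2098 tan 0.0256 Ft(on tool) 1.06 Fr -0.61 z 0.0945
```

Request:
drive_tool:
  deltas:
    - {"delta_pos": [2, 0, 0], "yaw": 0, "claw": 255}
    - {"delta_pos": [2, 0, 0], "yaw": 0, "claw": 255}
    - {"delta_pos": [2, 0, 0], "yaw": 0, "claw": 255}
    - {"delta_pos": [2, 0, 0], "yaw": 0, "claw": 255}
    - {"delta_pos": [0, 0, 0], "yaw": 0, "claw": 255}

```text
clock: 21.82
eef_pos: [0.6386, -0.0299, 0.0932]
tcp_rot: [-0.528, 0.528, -0.471, 0.471]
wrist_force: [0.2, -0.5, -1.1]
width: -0.0001
```

Request:
drive_tool:
  deltas:
    - {"delta_pos": [4.2, 0, 0.3], "yaw": 0.02, "claw": 255}
    - {"delta_pos": [6.3, 0, 0.45], "yaw": 0.03, "claw": 255}
    - {"delta_pos": [6.3, 0, 0.45], "yaw": 0.03, "claw": 255}
    - {"delta_pos": [6.3, 0, 0.45], "yaw": 0.03, "claw": 255}
    - {"delta_pos": [6.3, 0, 0.45], "yaw": 0.03, "claw": 255}
    - {"delta_pos": [6.3, 0, 0.45], "yaw": 0.03, "claw": 255}
    - {"delta_pos": [4.2, 0, 0.3], "yaw": 0.02, "claw": 255}
    - {"delta_pos": [0, 0, 0], "yaw": 0, "claw": 255}

```text
clock: 22.82
eef_pos: [0.6427, -0.0701, 0.0934]
tcp_rot: [-0.48, 0.481, -0.519, 0.519]
wrist_force: [-0.0, -0.1, -0.2]
width: 0.0001
```

```bash
python3 -c "
from h import *
pol()"
```

```text
t 22.825 toolz angle 0.996 r 0.209 tan 0.0175 Ft(on tool) -0.11 Fr -0.04 z 0.0934
```

Request:
drive_tool:
  deltas:
    - {"delta_pos": [4.2, 0, 0.3], "yaw": 0.02, "claw": 255}
    - {"delta_pos": [6.3, 0, 0.45], "yaw": 0.03, "claw": 255}
    - {"delta_pos": [6.3, 0, 0.45], "yaw": 0.03, "claw": 255}
    - {"delta_pos": [6.3, 0, 0.45], "yaw": 0.03, "claw": 255}
    - {"delta_pos": [6.3, 0, 0.45], "yaw": 0.03, "claw": 255}
    - {"delta_pos": [6.3, 0, 0.45], "yaw": 0.03, "claw": 255}
    - {"delta_pos": [6.3, 0, 0.45], "yaw": 0.03, "claw": 255}
    - {"delta_pos": [6.3, 0, 0.45], "yaw": 0.03, "claw": 255}

```text
clock: 23.82
eef_pos: [0.6377, -0.118, 0.0933]
tcp_rot: [-0.417, 0.417, -0.571, 0.571]
wrist_force: [0.7, 1.4, 0.2]
width: -0.0003
```

Request:
drive_tool:
  deltas:
    - {"delta_pos": [6.3, 0, 0.45], "yaw": 0.03, "claw": 255}
    - {"delta_pos": [4.2, 0, 0.3], "yaw": 0.02, "claw": 255}
    - {"delta_pos": [0, 0, 0], "yaw": 0, "claw": 255}

```text
clock: 24.2
eef_pos: [0.6349, -0.1283, 0.0932]
tcp_rot: [-0.403, 0.404, -0.581, 0.581]
wrist_force: [0.1, -0.3, 0.5]
width: 0.0003
```

```bash
python3 - <<'E'
from h import *
pol()
for n in("top","side"): f=grab(n,f"pics/{n}2.png"); print(n); measure(f)
a=cv2.imread("pics/top2.png")[150:320,240:450]; b=cv2.imread("pics/side2.png")[110:250,250:450]
cv2.imwrite("pics/c3.png",np.hstack([cv2.resize(a,(420,340),interpolation=cv2.INTER_CUBIC),cv2.resize(b,(380,340),interpolation=cv2.INTER_CUBIC)]))
E
```

```text
t 24.2 toolz angle 0.716 r 0.209 tan 0.0173 Ft(on tool) -0.25 Fr 0.15 z 0.0932
top
  hand fit dir 0.675 offset mm 3.8
  tip part 0.652 18 0.18
   hand 59 ang 0.6498 r 0.1527
   tabtop 0 ang None r None
   ptr 0 ang None r None
side
  hand fit dir 0.702 offset mm 10.6
  tip part nan 0 0.156
   hand 2 ang 0.6262 r 0.1414
   tabtop 3 ang 0.7511 r 0.1947
   ptr 2 ang 0.7168 r 0.1946h.py:41: RuntimeWarning: Mean of empty slice.
  kt=k&(r>.16); print("  tip part",(a[kt].mean()-PH0).round(4),kt.sum(),r[k].max().round(3))
  ret = ret.dtype.type(ret / rcount)
```

View pics/c3.png

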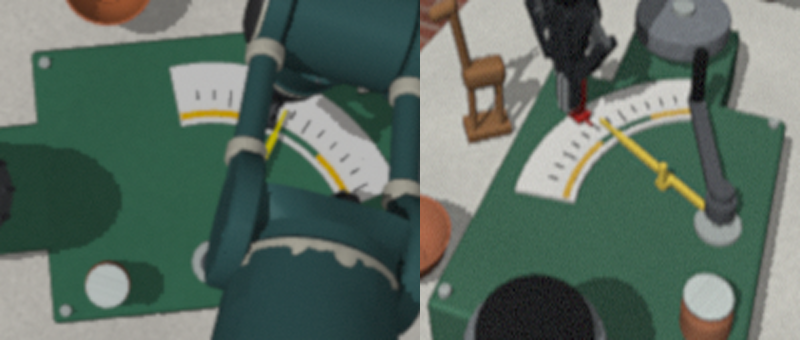

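The side crop shows the tab just short of the hand (foot at crop (580,117), hand tip at (605,122)). I push a little more, then pull aside for a clear look.

Request:
drive_tool:
  deltas:
    - {"delta_pos": [4.7, 0, 0.35], "yaw": 0.0225, "claw": 255}
    - {"delta_pos": [4.7, 0, 0.35], "yaw": 0.0225, "claw": 255}
    - {"delta_pos": [0, 0, 0], "yaw": 0, "claw": 255}
    - {"delta_pos": [0, 0, 0], "yaw": 0, "claw": 255}

```text
clock: 24.8
eef_pos: [0.6324, -0.137, 0.0933]
tcp_rot: [-0.39, 0.39, -0.59, 0.59]
wrist_force: [0.2, 0.5, 0.8]
width: 0.0001
```

```bash
python3 -c "
from h import *
pol()"
```

```text
t 24.8 toolz angle 0.672 r 0.2092 tan 0.0176 Ft(on tool) 0.5 Fr -0.02 z 0.0933
```

Request:
drive_tool:
  deltas:
    - {"delta_pos": [-10, 0, 0], "yaw": 0, "claw": 255}
    - {"delta_pos": [-20, -30, 0], "yaw": 0, "claw": 255}
    - {"delta_pos": [-40, -40, 0], "yaw": 0, "claw": 255}
    - {"delta_pos": [-50, 0, 0], "yaw": 0, "claw": 255}
    - {"delta_pos": [-50, 0, 0], "yaw": 0, "claw": 255}
    - {"delta_pos": [-50, 0, 0], "yaw": 0, "claw": 255}
    - {"delta_pos": [0, 0, 0], "yaw": 0, "claw": 255}

```text
clock: 25.68
eef_pos: [0.7193, 0.0704, 0.1632]
tcp_rot: [0.392, -0.391, 0.589, -0.589]
wrist_force: [0.3, -1.0, 0.4]
width: 0.0
```

```bash
cat >> h.py <<'E'
def look(i,view=True):
    for n in("top","side"):
        f=grab(n,f"pics/{n}{i}.png"); print(n); measure(f)
        C=cloud(f);z=C[...,2];p=C[...,:2]-PIV;r=np.hypot(p[...,0],p[...,1]);a=np.arctan2(p[...,1],p[...,0])-PH0
        k=(z>.1)&(z<.13)&(r>.19)&(r<.226)&(a>.4)&(a<1.0); q=C[k]
        if k.any(): q=((q.min(0)+q.max(0))/2)[:2]-PIV; print("  tab cloud",k.sum(),"ang",(np.arctan2(q[1],q[0])-PH0).round(4),"r",np.hypot(*q).round(4))
    a=cv2.imread(f"pics/top{i}.png")[150:310,320:450]; b=cv2.imread(f"pics/side{i}.png")[130:230,320:430]
    cv2.imwrite(f"pics/l{i}.png",np.hstack([cv2.resize(a,(390,480),interpolation=cv2.INTER_CUBIC),cv2.resize(b,(400,480),interpolation=cv2.INTER_CUBIC)]))
E
python3 - 2>/dev/null <<'E'
from h import *
pol(); look(3)
E
```

```text
t 25.675 toolz angle 0.677 r 0.2093 tan 0.2414 Ft(on tool) -0.8 Fr 0.65 z 0.1632
top
  hand fit dir 0.652 offset mm 0.3
  tip part 0.6505 16 0.18
   hand 133 ang 0.6493 r 0.1282
   tabtop 71 ang 0.6887 r 0.2031
   ptr 2 ang 0.6664 r 0.1943
  tab cloud 45 ang 0.6689 r 0.2076
side
  hand fit dir 0.646 offset mm 3.5
  tip part nan 0 0.136
   hand 3 ang 0.6171 r 0.1233
   tabtop 40 ang 0.7182 r 0.1997
   ptr 2 ang 0.6772 r 0.1929
  tab cloud 63 ang 0.6762 r 0.2094
```

View pics/l3.png

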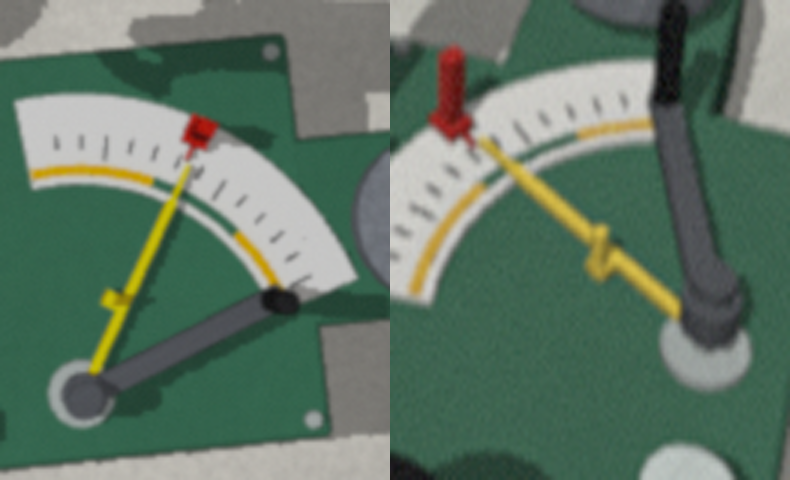

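The tab reads 0.669–0.676 and the hand 0.650, so about 0.019 rad (4 mm) remains. I retrace the path and push that much.

Request:
drive_tool:
  deltas:
    - {"delta_pos": [50, 0, 0], "yaw": 0, "claw": 255}
    - {"delta_pos": [50, 0, 0], "yaw": 0, "claw": 255}
    - {"delta_pos": [50, 0, 0], "yaw": 0, "claw": 255}
    - {"delta_pos": [40, 35, 0], "yaw": 0, "claw": 255}
    - {"delta_pos": [18, 35, 0], "yaw": 0, "claw": 255}
    - {"delta_pos": [0, 0, 0], "yaw": 0, "claw": 255}
    - {"delta_pos": [0, 0, 0], "yaw": 0, "claw": 255}

```text
clock: 26.65
eef_pos: [0.6378, -0.126, 0.0945]
tcp_rot: [-0.39, 0.39, -0.589, 0.59]
wrist_force: [0.5, -0.5, -0.0]
width: -0.0001
```

```bash
python3 -c "
from h import *
pol()"
```

```text
t 26.65 toolz angle 0.671 r 0.2098 tan 0.03 Ft(on tool) -0.25 Fr 0.62 z 0.0945
```

Request:
drive_tool:
  deltas:
    - {"delta_pos": [4, 0, -0.3], "yaw": 0, "claw": 255}
    - {"delta_pos": [4, 0, -0.3], "yaw": 0, "claw": 255}
    - {"delta_pos": [2.4, 0, 0], "yaw": 0, "claw": 255}
    - {"delta_pos": [2, 0, 0], "yaw": 0, "claw": 255}
    - {"delta_pos": [2, 0, 0.1], "yaw": 0.0095, "claw": 255}
    - {"delta_pos": [2, 0, 0.1], "yaw": 0.0095, "claw": 255}
    - {"delta_pos": [0, 0, 0], "yaw": 0, "claw": 255}
    - {"delta_pos": [0, 0, 0], "yaw": 0, "claw": 255}

```text
clock: 27.65
eef_pos: [0.6303, -0.1407, 0.0932]
tcp_rot: [-0.385, 0.385, -0.593, 0.593]
wrist_force: [0.6, 0.8, 0.6]
width: -0.0004
```

```bash
python3 -c "
from h import *
pol()"
```

```text
t 27.65 toolz angle 0.653 r 0.2084 tan 0.0173 Ft(on tool) 0.95 Fr 0.2 z 0.0932
```

Request:
drive_tool:
  deltas:
    - {"delta_pos": [-10, 0, 0], "yaw": 0, "claw": 255}
    - {"delta_pos": [-20, -30, 0], "yaw": 0, "claw": 255}
    - {"delta_pos": [-40, -40, 0], "yaw": 0, "claw": 255}
    - {"delta_pos": [-50, 0, 0], "yaw": 0, "claw": 255}
    - {"delta_pos": [-50, 0, 0], "yaw": 0, "claw": 255}
    - {"delta_pos": [-50, 0, 0], "yaw": 0, "claw": 255}
    - {"delta_pos": [0, 0, 0], "yaw": 0, "claw": 255}

```text
clock: 28.52
eef_pos: [0.7209, 0.0646, 0.1629]
tcp_rot: [0.386, -0.386, 0.593, -0.592]
wrist_force: [0.1, -0.6, 0.3]
width: 0.0001
```

```bash
python3 - 2>/dev/null <<'E'
from h import *
pol(); look(4)
E
```

```text
t 28.525 toolz angle 0.657 r 0.2084 tan 0.2408 Ft(on tool) -0.48 Fr 0.38 z 0.1629
top
  hand fit dir 0.652 offset mm 0.5
  tip part 0.6508 17 0.18
   hand 137 ang 0.6487 r 0.1287
   tabtop 73 ang 0.6699 r 0.2035
   ptr 2 ang 0.6491 r 0.1922
  tab cloud 45 ang 0.6492 r 0.2078
side
  hand fit dir 0.831 offset mm 21.5
  tip part nan 0 0.143
   hand 2 ang 0.6399 r 0.1181
   tabtop 35 ang 0.6927 r 0.2003
   ptr 2 ang 0.6547 r 0.1944
  tab cloud 66 ang 0.6496 r 0.2101
```

View pics/l4.png

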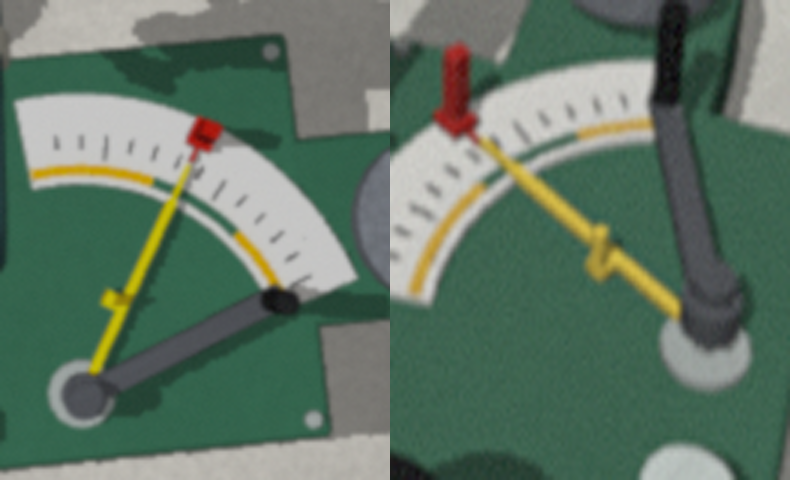

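The pointer (crop (195,155)) now lies in line with the hand tip (188,168) in both views: tab 0.649–0.650, hand 0.650–0.652. The robot is clear of everything, so I hand in.

```bash
python3 -c "
from h import *
print(order.hand_in())"
```

```text
the job is handed in; nothing more can be done
None
```

The job is done and handed in, at about 28.5 s on the robot's clock. No verdict was reported.

- **Tensioner:** I pushed the post anticlockwise with the fingers shut and felt the stop at about 0.63–0.64 rad. I leaned on it for about half a second at 13.2 N at the post, which is about 7.8 N beyond the spring. I then let the arm back at about 20 mm/s, with the post still pressing on the finger until it reached rest. Afterwards the arm read 0.00 rad.
- **Marker:** I pushed the red marker round from 1.186 rad in three stages. The last look gave the tab at 0.649 rad (top view) and 0.650 (side view), against 0.650–0.652 for the yellow hand in the top view. The hand read the same before and after the marker moves.
- **Checks that were weak or disagreed:**
  - The side view was useless for fitting the hand, with too few yellow pixels.
  - My colour-based reading of the tab was biased by about 0.02 rad because it included the tab's sides and foot, so I used the depth readings instead.
  - The sideways force during the push reached about 4.5 N at one point, probably friction at the post.
- **Other things:** I planned the moves clear of the tin, bowl and giraffe and felt no unexpected force. I did not re-measure where they stand at the end.

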